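# Fit the lamp battery and hold the solar panel at its tilt mark

### The job

Set the blue battery pack down flat in the battery bay of the solar lamp, contact end towards the panel's hinge, and let go of it. Then take the solar panel, swing it down without letting it drop until it lines up with the red clip on the bracket's quadrant, and finish while still holding it there in the fingers, steady, so that a colleague can tighten the clamp knob. Leave the red clip and everything else on the bench alone.

Things in the scene. Friction and masses are not known exactly. Their poses are not given: they have to be found in the camera images.
- pack_center (a point): Battery pack, the one thing to pick up: a blue 2 x 2 block of round cells, 70 x 38 x 38 mm, about 190 g, lying on the bench. This point is its centre, 19 mm above its underside. x runs along its 70 mm length towards its contact end, z is up; grip it across y (38 mm).
- pack_contacts (a point): Middle of the pack's contact end, 35 mm from its centre along +x: a white end cap with two brass contacts. The other end cap is black.
- lamp: Lamp head, lying back up: a white open-topped housing (180 x 190 mm, rim 56 mm above the bench, inside walls 90 mm either side of the bay's middle), a grey finned LED head on the robot's side, a pole stub on the far side. It is fixed on a plywood plate, 310 x 250 mm. Origin: underside of that plate on the lamp's middle line, 35 mm from the bay's centre towards the hinge; axes as the bay's.
- bay (a point): Centre of the battery bay's floor, 16 mm above the bench. x points from the LED head to the hinge (away from the robot), y along the hinge, z up. Four corner ribs 18 mm high leave a pocket of 76 mm (x) by 44 mm (y), open at the middle of each side so that fingers fit down beside the pack. Brass contact leaves are at its hinge end (+x).
- hinge (a point): Middle of the solar panel's hinge line, 110 mm beyond the bay's centre along the bay's x and 72 mm above the bench; same axes as the bay. The panel turns about this y.
- panel (a joint): Angle of the solar panel above level: 0 = folded flat over the housing towards the robot, 1.57 = upright, and it starts leaning back a little past upright against its stop at about 1.75. Its clamp bolt is loose: past upright towards the robot it falls shut if not held.
- panel_edge (a point): Grip point on the solar panel, at the middle of its free edge, 10 mm in from the edge and 150 mm from the hinge line, in mid-thickness. The panel is 160 mm from hinge to free edge, 180 mm wide, 15 mm thick, about 0.4 kg, dark blue cells in an aluminium frame. x points to the hinge, y along it, z out of the face with the cells (away from the robot when it stands).
- panel_bolt (a point): The yellow clamp knob on the panel's left side (+y), on the panel's mid-plane, 71 mm from the hinge line: it travels along the slot of the aluminium quadrant, 127 mm to +y of the panel's middle, and points at the angle.
- index (a joint): Angle of the red index clip on the quadrant, in the same measure as panel: panel and clip agree when the two numbers are equal. It is between 1.0 and 1.3 (57 to 74 degrees) and stays where it is.
- mark (a point): The red index clip, a tab 20 x 18 x 10 mm on the outer rim of the quadrant on the lamp's left side (+y, 115 mm from the middle), 92 mm from the hinge line; its x points to the hinge line.
- shell_a: Bystander, leave alone: a white stepped-cross plastic marker shell, open at the top, 120 x 90 x 32 mm, beyond the work area.
- shell_b: Bystander, leave alone: a second such white shell, at the left.
- tweezers: Bystander, leave alone: black tweezers, 140 mm long, near the robot on the right.
- driver: Bystander, leave alone: a screwdriver lying near the robot on the left.
- spool: Bystander, leave alone: a solder spool standing on end, 60 mm diameter, 50 mm high, at the right.
- tin: Bystander, leave alone: a low steel tip-cleaning tin with brass wool, 68 mm diameter, 38 mm high, at the right.
- flux: Bystander, leave alone: a small amber flux bottle, 44 mm diameter, 85 mm high, at the left.

How it is judged:
On the way:
1. the battery pack lies seated in the bay, contacts to the hinge, released, with the panel still open (horizontal distance between pack_center and bay below 0.007 m and z of pack_center in the frame of bay between 0.015 and 0.022 m and angle between pack_center's own z axis and vertical below 0.08 rad and angle between the x axis of pack_center and the x axis of bay, either way round below 0.15 rad and x of pack_contacts in the frame of bay above 0.02 m and contact force between the fingers and pack below 0.1 N and value of joint panel above 1.4 rad), for 0.2 s.
At the end, for the whole second after the job is handed in: The pack is seated in the bay (centre within 7 mm, on the floor within 3 mm, square within 0.15 rad, contacts to the hinge) and not touched; the fingers hold the panel, at rest, within 5 degrees (0.087 rad) of the red clip for the whole last second (horizontal distance between pack_center and bay below 0.007 m and z of pack_center in the frame of bay between 0.015 and 0.022 m and angle between pack_center's own z axis and vertical below 0.08 rad and angle between the x axis of pack_center and the x axis of bay, either way round below 0.15 rad and x of pack_contacts in the frame of bay above 0.02 m and angle between the x axis of panel_edge and the x axis of mark, either way round below 0.087 rad and contact force between the fingers and panel above 0.3 N and velocity of joint panel between -0.05 and 0.05 rad/s and contact force between the fingers and pack below 0.1 N); the arm keeps its last pose, push and grip.
It fails at once if the panel is let drop (faster than 2.5 rad/s) or falls shut (velocity of joint panel below -2.5 rad/s or value of joint panel below 0.5 rad).
It fails at once if the red clip is shifted (distance of mark from where it was at the start of the episode above 0.005 m).
It fails at once if a bystander is pushed more than 20 mm (distance of any of shell_a, shell_b, tweezers, driver, spool, tin, flux from where it was at the start of the episode above 0.02 m).
It also fails if it takes over 64 s, if anything falls off the work surface, if the arm or the gripper's body presses on something with over 40 N, if the wrist force passes 120 N, or if a joint passes its speed limit or range.

### The arm

A 6-joint arm with a two-finger parallel gripper is mounted at the origin on the work surface. World frame = base frame: x ahead of the robot, y to its left, z up, the work surface at z = 0. Lengths are in m, angles in rad, forces in N, time in s.
With the tool pointing down it reaches from about 0.425 to 0.95 m from the base axis. Payload 14.7 kg.
Tool frame: the origin (TCP) lies at the centre of the arm's flange, where the gripper is bolted on; the fingertips stand 173 mm ahead of it and the grasp point (between the pads) lies 155 mm ahead of it (ctrl.tcp_to_grasp is the distance from the TCP to the grasp point, in m); y points along the fingers, z is the direction in which the jaws open and shut, and the axes are right-handed (so a half turn about y gives the same grasp; the last joint's range is limited). The gripper opens to 85 mm and grips with 20 to 120 N. Pads are 22 mm wide; open, the fingers measure 114 mm over their backs; the gripper's body (76 mm by 85 mm) begins 54 mm behind the grasp point. The pads swing forward as they close: fully open they stand 13 mm farther back than shut.
Start: joints at [-1.276, 0.48, 1.596, -0, 1.065, -0.047], TCP at [0.218, -0.612, 0.405] pointing down, gripper open.
Joint ranges: [-2.75, 2.75], [-0.82, 2.05], [0.23, 2.67], [-1.56, 4.7], [0.09, 2.69], [-2.92, 2.92]. Speed limits (rad/s): [1.89, 1.89, 2.39, 3.01, 3.01, 3.01].

### API

Orientations are given as a 3x3 rotation matrix whose columns are the frame's x, y, z axes.
In Python, from bench import ctrl gives the robot as it stands. The module is installed in compiled form; this text tells all that it offers.
- The arm moves only by the tool send_rows, never from a script. Its argument "rows" is a list of rows, each an object with "turn": the turn, a rotation vector about the tool's x, y, z as a fraction of full scale, a list of three; "linear": the shift along the tool's x, y, z as a fraction of full scale, a list of three; "jaw": the opening, from 0 (shut) to 1 (fully open). In form: [{"turn": [ax, ay, az], "linear": [dx, dy, dz], "jaw": jaw}, ...]. A call has exactly 5 rows; each row shifts and turns the commanded pose from where the row before left it, along the tool's axes as they then stand; what a row does not reach is not made up. Full scale, the value 1, is 50 mm for a shift and 90 degrees for a turn. A row lasts 1/8 s, in which the tool goes at most 62.5 mm and 10.7 degrees, less where a joint would pass 70% of its speed; a pose out of reach is approached as far as the arm can. A call with a number of a shift or a turn outside -1 to 1 is refused whole. A call with a gripper value outside its range is refused whole. The fingers move at their own pace and stop on an object; "grip_force" is the grip in N (left out, the last holds). Time passes only in rows, so rows that do not move let the fingers close, or fill a call up. It gives the time, the measured TCP pose, the force and the opening at its end, in the units of the state.
- ctrl.sense(): the state, without advancing time (a new reading comes with each control period).
- ctrl.snapshot(name): name is "scene" or "top"; returns the picture (400x640x3 uint8, red, green, blue); there is no depth.
- ctrl.camera_model(name): a dict with "mtx" (3x3 intrinsics, pixels), "dist_coeffs" ([k1, k2, p1, p2, k3] as OpenCV has them; the pictures are not rectified), "world_from_camera" (4x4, takes a point from camera to world coordinates). Camera axes: x right, y up, looking along -z (the intrinsics and any distortion apply to the point x, -y, -z); pixel columns grow to the right and rows downward; lengths in m; the calibration is good to about 2 mm. A picture is of the moment at which its call begins. camera_model takes no time and is no camera call.
- ctrl.finish_job(): hands the job in, once; it reports no verdict.
The state is a dict: "time_s": time; "joint_pos": joint angles; "dq": joint speeds; "joint_torque": joint torques, N m; "tool_pos": TCP position; "tool_rot": TCP orientation; "force": force on the tool from outside, world axes, zero at the start; "torque": the same for the moment, N m; "gripper_width": opening from 0.0 (shut) to 1.0 (fully open).
Only numpy, scipy, OpenCV 4.12 (cv2) and the standard library are available. Lean on these libraries where they do the work, as an engineer would, in place of code of your own. Each camera call takes 0.05 s, during which the arm holds its last target.

## Working session

There is one attempt and no reset: what is moved stays moved. The work goes in short steps, Python scripts to look and compute and a tool call to move; the robot and the scene stay as the last step left them, time stands still between calls to the robot, and variables do not carry over. Pictures are saved under pics/ and viewed, and the job is handed in when it is done.

Besides the shell and the picture viewer there is one more tool, called after "Request:" as name(argument=value, ...), one argument or row to a line, values as JSON. send_rows: Moves the arm, as the interface text tells. Shift numbers are shares of 50 mm and turn numbers shares of 90 degrees, none past 1 either way. Its arguments: {"type":"object","properties":{"rows":{"type":"array"},"grip_force":{"type":"number"}},"required":["rows"]}

```bash
mkdir -p pics
python3 - <<'E'
from bench import ctrl
import cv2,numpy as np
for n in("scene","top"):
    im=ctrl.snapshot(n); cv2.imwrite(f"pics/{n}0.png",im[:,:,::-1])
    m=ctrl.camera_model(n); print(n,m)
s=ctrl.sense(); print(s); print(ctrl.tcp_to_grasp)
E
```

```text
scene {'mtx': array([[389.88757596,   0.        , 314.49346631],
       [  0.        , 389.88757596, 202.32662361],
       [  0.        ,   0.        ,   1.        ]]), 'dist_coeffs': array([-0.06004779,  0.        ,  0.        ,  0.        ,  0.        ]), 'world_from_camera': array([[-0.88159601, -0.29300147,  0.37005217,  0.96749738],
       [ 0.47198894, -0.54082665,  0.69622768,  0.78948334],
       [-0.00386166,  0.78845207,  0.61508407,  0.77862849],
       [ 0.        ,  0.        ,  0.        ,  1.        ]])}
top {'mtx': array([[365.60711733,   0.        , 318.50487113],
       [  0.        , 365.60711733, 201.27195222],
       [  0.        ,   0.        ,   1.        ]]), 'dist_coeffs': array([-0.03133431,  0.        ,  0.        ,  0.        ,  0.        ]), 'world_from_camera': array([[-2.23229293e-02,  9.91476230e-01, -1.28361098e-01,
         3.95295432e-01],
       [-9.99748390e-01, -2.24207461e-02,  6.83039996e-04,
        -2.05942788e-04],
       [-2.20073366e-03,  1.28344048e-01,  9.91727262e-01,
         1.13482763e+00],
       [ 0.00000000e+00,  0.00000000e+00,  0.00000000e+00,
         1.00000000e+00]])}
{'time_s': 0.1, 'joint_pos': array([-1.27562292e+00,  4.80775262e-01,  1.59681248e+00, -5.63086414e-06,
        1.06509021e+00, -4.65937704e-02]), 'dq': array([-0.00047661, -0.00176015, -0.00226562, -0.00093191,  0.00054148,
        0.00055283]), 'joint_torque': array([ 3.71009064e-04, -9.52258587e+01, -4.31039715e+01, -9.16871068e-05,
        5.27176395e-03, -1.72718484e-05]), 'tool_pos': array([ 0.21781954, -0.61222644,  0.40413188]), 'tool_rot': array([[-9.42162957e-01, -3.20432030e-04,  3.35154979e-01],
       [-3.35155130e-01,  1.03692630e-03, -9.42162387e-01],
       [-4.56320057e-05, -9.99999411e-01, -1.08434799e-03]]), 'force': array([ 0.093754  , -0.31451923, -0.18552786]), 'torque': array([ 0.03371076, -0.0177082 , -0.00699733]), 'gripper_width': 0.999184344783427}
0.1547
```

View pics/scene0.png

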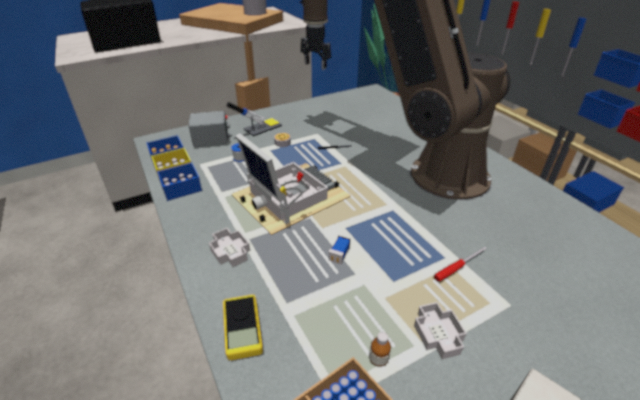

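View pics/top0.png

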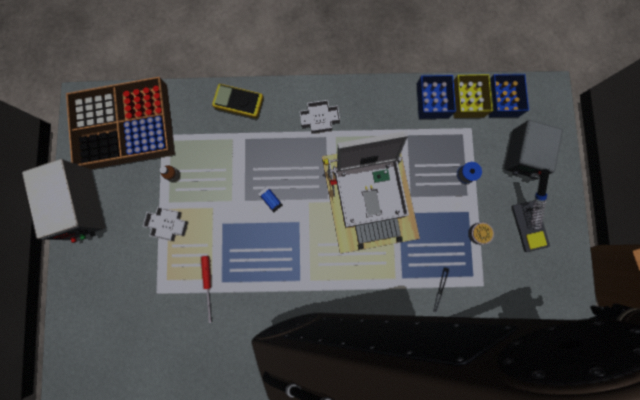

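The scene picture shows the pack at about (341,246), the lamp at about (300,190) and the panel upright. The top picture shows the pack at about (271,200), the bay at about (372,203) and the LED fins at about (378,232). I'll zoom in on these.

Run:
```python
import cv2
t=cv2.imread("pics/top0.png"); s=cv2.imread("pics/scene0.png")
cv2.imwrite("pics/tl.png",cv2.resize(t[125:255,315:425],None,fx=4.6,fy=4.6,interpolation=cv2.INTER_CUBIC))
cv2.imwrite("pics/tp.png",cv2.resize(t[180:220,250:295],None,fx=10,fy=10,interpolation=cv2.INTER_CUBIC))
cv2.imwrite("pics/sl.png",cv2.resize(s[125:265,225:360],None,fx=4.2,fy=4.2,interpolation=cv2.INTER_CUBIC))
```

```text
(no output)
```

View pics/tl.png

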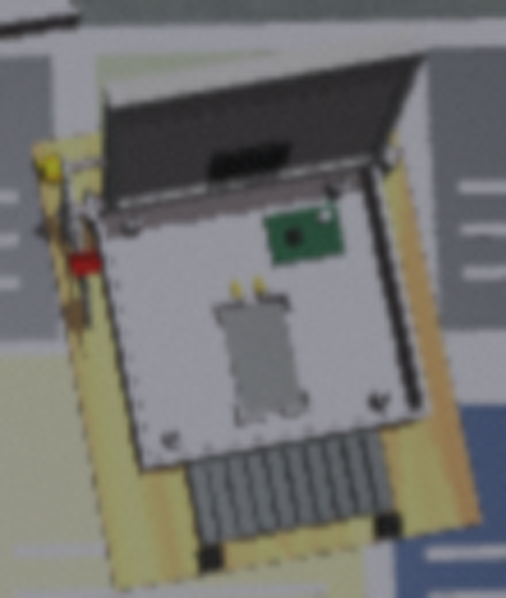

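View pics/tp.png

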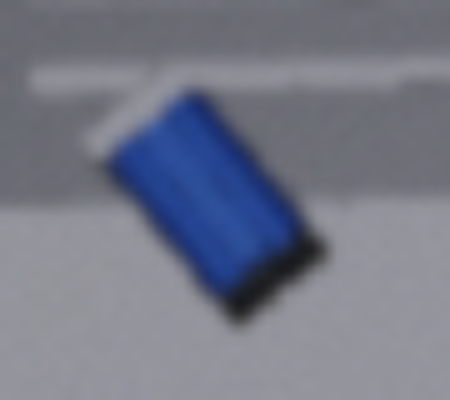

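View pics/sl.png

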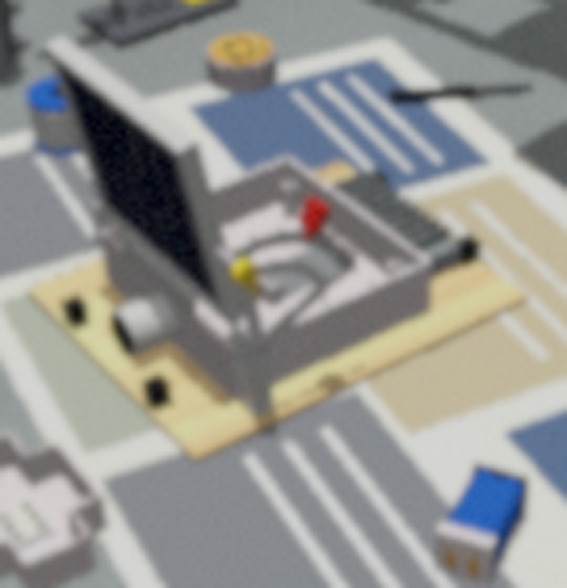

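```bash
cat > h.py <<'E'
import cv2,numpy as np,sys
from bench import ctrl
def ray(n,uv):
    m=ctrl.camera_model(n);K=m["mtx"];d=m["dist_coeffs"];T=m["world_from_camera"]
    p=cv2.undistortPoints(np.array(uv,float).reshape(-1,1,2),K,d)[:,0]
    r=np.c_[p[:,0],-p[:,1],-np.ones(len(p))]@T[:3,:3].T
    return T[:3,3],r
def onz(n,uv,z):
    c,r=ray(n,uv); return c+r*((z-c[2])/r[:,2])[:,None]
def proj(n,P):
    m=ctrl.camera_model(n);T=m["world_from_camera"]
    q=(np.atleast_2d(P)-T[:3,3])@T[:3,:3]; q=q*[1,-1,-1]
    return cv2.projectPoints(q,np.zeros(3),np.zeros(3),m["mtx"],m["dist_coeffs"])[0][:,0]
def tri(a,b):
    c1,r1=ray("scene",[a]);c2,r2=ray("top",[b]);A=np.c_[r1[0],-r2[0]]
    t=np.linalg.lstsq(A,c2-c1,rcond=None)[0];p=c1+t[0]*r1[0];q=c2+t[1]*r2[0]
    return (p+q)/2,np.linalg.norm(p-q)
E
cat > m1.py <<'E'
from h import *
t=cv2.imread("pics/top0.png");s=cv2.imread("pics/scene0.png")
np.set_printoptions(precision=4,suppress=True)
def Cz(p,f,o): return (np.array(p,float)+.5)/f-.5+np.array(o)
hs=cv2.cvtColor(t,cv2.COLOR_BGR2HSV)
m=cv2.inRange(hs,(105,130,60),(125,255,255)); m[:180]=0;m[220:]=0;m[:,:250]=0;m[:,295:]=0
c=max(cv2.findContours(m,0,1)[0],key=cv2.contourArea); print("blue",cv2.minAreaRect(c))
u=Cz([(90,145),(182,78),(325,250),(238,318)],10,(250,180))
P=onz("top",u,.038);print("pack top corners",P[:,:2],"mean",P.mean(0)); 
for i in range(4): print(np.linalg.norm(P[i]-P[(i+1)%4]),end=' ')
d=(P[0]+P[1]-P[2]-P[3])/2;print("pack yaw",np.arctan2(d[1],d[0]))
u=Cz([(217,310),(290,302),(308,402),(237,420)],4.6,(315,125))
P=onz("top",u,.016);print("\nbay",P[:,:2],"mean",P.mean(0))
for i in range(4): print(np.linalg.norm(P[i]-P[(i+1)%4]),end=' ')
u=Cz([(142,468),(428,413)],4.6,(315,125));P=onz("top",u,.056);print("\nrim near",P,np.linalg.norm(P[1]-P[0]));d=P[0]-P[1];print("yaw",np.arctan2(-d[0],d[1]))
mid=P.mean(0)
u=Cz([(118,588),(480,522)],4.6,(315,125));P=onz("top",u,.012);print("plate near",P,np.linalg.norm(P[1]-P[0]));d=P[0]-P[1];print("yaw",np.arctan2(-d[0],d[1]))
u=Cz([(100,205),(142,468)],4.6,(315,125));P=onz("top",u,.056);d=P[0]-P[1];print("left rim",P,np.arctan2(d[1],d[0]))
def cen(im,lo,hi,roi):
    h=cv2.cvtColor(im,cv2.COLOR_BGR2HSV);m=cv2.inRange(h,lo,hi)
    k=np.zeros_like(m);k[roi[1]:roi[3],roi[0]:roi[2]]=1;m=m*k
    M=cv2.moments(m,True);return (M['m10']/M['m00'],M['m01']/M['m00']),M['m00']
red=((0,130,70),(8,255,255));yel=((22,150,90),(35,255,255))
rs=cen(s,*red,(290,165,310,185));rt=cen(t,*red,(325,170,340,190));print("red",rs,rt,tri(rs[0],rt[0]))
ys=cen(s,*yel,(275,180,290,197));yt=cen(t,*yel,(318,155,331,168));print("yel",ys,yt,tri(ys[0],yt[0]))
E
python3 m1.py
```

```text
blue ((270.2561340332031, 199.1951446533203), (17.49146270751953, 11.400684356689453), 51.34019470214844)
pack top corners [[0.5635 0.1806]
 [0.5835 0.1525]
 [0.5298 0.1094]
 [0.5097 0.1359]] mean [0.5466 0.1446 0.038 ]
0.03444536359046026 0.06882218489208514 0.03321110916565152 0.06990681696412812 pack yaw 0.6843497345180514

bay [[ 0.566  -0.1356]
 [ 0.5704 -0.185 ]
 [ 0.5025 -0.1941]
 [ 0.4915 -0.1462]] mean [ 0.5326 -0.1652  0.016 ]
0.049607418246473724 0.0685192313297968 0.049215342541053815 0.0752876408173509 
rim near [[ 0.4586 -0.0788  0.056 ]
 [ 0.4897 -0.2644  0.056 ]] 0.18816126363587052
yaw 0.16638456805210297
plate near [[ 0.3822 -0.0637  0.012 ]
 [ 0.42   -0.3061  0.012 ]] 0.24533218516297997
yaw 0.15479987428109465
left rim [[ 0.6311 -0.0568  0.056 ]
 [ 0.4586 -0.0788  0.056 ]] 0.12684198399294352
red ((299.42857142857144, 175.8), 35.0) ((332.84375, 181.71875), 32.0) (array([ 0.5742, -0.0409,  0.1583]), np.float64(0.00017169996690060487))
yel ((282.5263157894737, 189.57894736842104), 19.0) ((325.55555555555554, 161.16666666666666), 18.0) (array([ 0.6356, -0.023 ,  0.1427]), np.float64(0.00022066625665235391))
```

Run:
```python
from h import *
ims=[ctrl.snapshot("top").astype(float) for _ in range(3)]
t=np.mean(ims,0)[:,:,::-1].clip(0,255).astype(np.uint8)
cv2.imwrite("pics/topavg.png",t)
c=t[183:222,355:390]
c=cv2.resize(c,None,fx=15,fy=15,interpolation=cv2.INTER_CUBIC).astype(float)
c=((c-40)*1.5).clip(0,255)
cv2.imwrite("pics/bay.png",c)
```

```text
[ WARN:0@7.209] global loadsave.cpp:1063 imwrite_ Unsupported depth image for selected encoder is fallbacked to CV_8U.
```

View pics/bay.png

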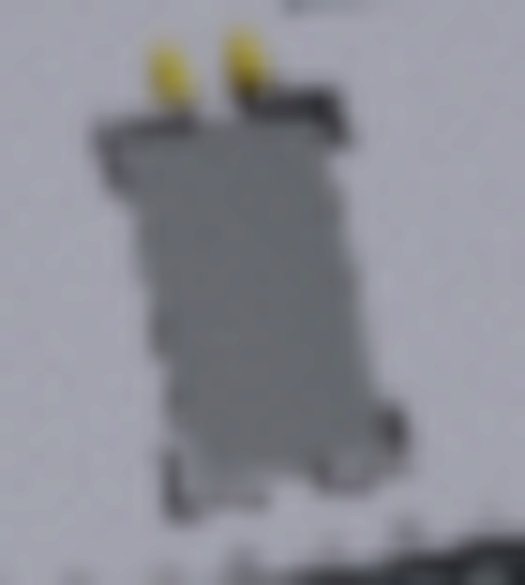

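Run:
```python
from h import *
np.set_printoptions(precision=4,suppress=True)
Cz=lambda p,f,o:(np.array(p,float)+.5)/f-.5+np.array(o)
print(onz("top",Cz([(250,308),(252,296)],15,(355,183)),.018))
print("leaves",onz("top",Cz([(172,75),(245,62)],15,(355,183)),.03))
psi=.155
R=np.array([[np.cos(psi),-np.sin(psi)],[np.sin(psi),np.cos(psi)]])
for b in((.5326,-.1652),(.530,-.1645)):
    P=np.array([[38,22],[38,-22],[-38,-22],[-38,22]])/1e3@R.T+b
    print(b,((proj("top",np.c_[P,np.full(4,.016)])-[355,183]+.5)*15-.5))
    print(((proj("top",np.c_[P,np.full(4,.034)])-[355,183]+.5)*15-.5))
s=ctrl.sense();print(s['time_s'])
```

```text
[[ 0.5306 -0.1631  0.018 ]
 [ 0.5331 -0.1636  0.018 ]]
leaves [[ 0.5774 -0.1473  0.03  ]
 [ 0.5798 -0.1624  0.03  ]]
(0.5326, -0.1652) [[118.2787 138.3021]
 [327.0686 101.165 ]
 [399.7965 461.6002]
 [189.3292 499.4671]]
[[128.6283 124.6475]
 [340.7389  86.9336]
 [414.7626 453.0582]
 [200.9197 491.5278]]
(0.53, -0.1645) [[115.3687 150.825 ]
 [324.2271 113.6619]
 [396.9448 474.3117]
 [186.4097 512.2041]]
[[125.6751 137.3666]
 [337.8566  99.6259]
 [411.8697 465.9722]
 [197.9568 504.4683]]
0.25
```

Request:
send_rows(
  rows=[
    {"turn":[0,0,0],"linear":[-0.75,0,-0.8],"jaw":1},
    {"turn":[0,0,0],"linear":[-0.75,0,-0.8],"jaw":1},
    {"turn":[0,0,0],"linear":[-0.75,0,-0.8],"jaw":1},
    {"turn":[0,0,0],"linear":[-0.75,0,-0.8],"jaw":1},
    {"turn":[0,0,0],"linear":[-0.75,0,-0.8],"jaw":1},
  ],
)

```text
time_s: 0.88
tool_pos: [0.3279, -0.3595, 0.4048]
tool_rot: [[-0.942, 0.0, 0.335], [-0.335, -0.0, -0.942], [-0.0, -1.0, 0.0]]
force: [1.0, 0.1, -0.5]
gripper_width: 0.997
```

Request:
send_rows(
  rows=[
    {"turn":[0,0,0],"linear":[-0.75,0,-0.8],"jaw":1},
    {"turn":[0,0,0],"linear":[-0.75,0,-0.8],"jaw":1},
    {"turn":[0,0,0],"linear":[-0.75,0,-0.8],"jaw":1},
    {"turn":[0,0,0],"linear":[-0.75,0,-0.8],"jaw":1},
    {"turn":[0,0,0],"linear":[-0.75,0,-0.8],"jaw":1},
  ],
)

```text
time_s: 1.5
tool_pos: [0.4376, -0.1081, 0.4049]
tool_rot: [[-0.942, 0.001, 0.335], [-0.335, -0.0, -0.942], [-0.0, -1.0, 0.0]]
force: [0.3, 0.1, -0.3]
gripper_width: 1.003
```

Request:
send_rows(
  rows=[
    {"turn":[0,0,0],"linear":[-0.75,0.2,-0.8],"jaw":1},
    {"turn":[0,0,0],"linear":[-0.75,0.2,-0.8],"jaw":1},
    {"turn":[0,0,0],"linear":[-0.75,0.3,-0.8],"jaw":1},
    {"turn":[0,0,0],"linear":[-0.75,0.3,-0.8],"jaw":1},
    {"turn":[0,0,0],"linear":[-0.75,0.3,-0.8],"jaw":1},
  ],
)

```text
time_s: 2.12
tool_pos: [0.5472, 0.1433, 0.3392]
tool_rot: [[-0.942, 0.0, 0.335], [-0.335, -0.0, -0.942], [-0.0, -1.0, 0.0]]
force: [1.4, -1.0, -0.0]
gripper_width: 1.0
```

Request:
send_rows(
  rows=[
    {"turn":[0,-0.109,0],"linear":[0,0.3,0],"jaw":1},
    {"turn":[0,-0.109,0],"linear":[0,0.3,0],"jaw":1},
    {"turn":[0,0,0],"linear":[0,0.3,0],"jaw":1},
    {"turn":[0,0,0],"linear":[0,0,0],"jaw":1},
    {"turn":[0,0,0],"linear":[0,0,0],"jaw":1},
  ],
)

```text
time_s: 2.75
tool_pos: [0.547, 0.1413, 0.2951]
tool_rot: [[-0.777, 0.0, 0.63], [-0.63, 0.0, -0.777], [-0.0, -1.0, 0.0]]
force: [-0.3, 0.2, -0.1]
gripper_width: 1.001
```

Run:
```python
from h import *
np.set_printoptions(precision=1,suppress=True)
s=cv2.imread("pics/scene0.png");o=(322,228);f=14
c=cv2.resize(s[228:268,322:362],None,fx=f,fy=f,interpolation=cv2.INTER_CUBIC)
a=.684;R=np.array([[np.cos(a),-np.sin(a)],[np.sin(a),np.cos(a)]])
P=np.array([[35,19],[35,-19],[-35,-19],[-35,19]])/1e3@R.T+[.5466,.1446]
for z in(.038,0):
    q=(proj("scene",np.c_[P,np.full(4,z)])-o+.5)*f-.5
    cv2.polylines(c,[q.astype(np.int32)],True,(0,255,0),1)
cv2.imwrite("pics/pchk.png",c)
```

```text
(no output)
```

View pics/pchk.png

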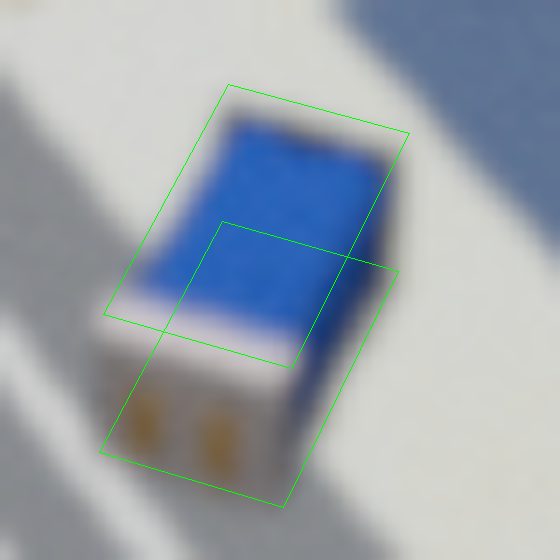

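The overlay of the measured pack fits the scene view to about 1 px, with the white cap and brass contacts towards the camera, so I'll descend and grip.

Request:
send_rows(
  rows=[
    {"turn":[0,0,0],"linear":[-0.035,0.5,-0.055],"jaw":1},
    {"turn":[0,0,0],"linear":[0,0.5,0],"jaw":1},
    {"turn":[0,0,0],"linear":[0,0.5,0],"jaw":1},
    {"turn":[0,0,0],"linear":[0,0.5,0],"jaw":1},
    {"turn":[0,0,0],"linear":[0,0.35,0],"jaw":1},
  ],
)

```text
time_s: 3.38
tool_pos: [0.5466, 0.1446, 0.1768]
tool_rot: [[-0.776, 0.0, 0.631], [-0.631, 0.0, -0.776], [-0.0, -1.0, 0.0]]
force: [-0.1, 0.2, 0.2]
gripper_width: 1.002
```

Request:
send_rows(
  rows=[
    {"turn":[0,0,0],"linear":[0,0,0],"jaw":1},
    {"turn":[0,0,0],"linear":[0,0,0],"jaw":0.3},
    {"turn":[0,0,0],"linear":[0,0,0],"jaw":0.3},
    {"turn":[0,0,0],"linear":[0,0,0],"jaw":0.3},
    {"turn":[0,0,0],"linear":[0,0,0],"jaw":0.3},
  ],
  grip_force=40,
)

```text
time_s: 4.0
tool_pos: [0.5467, 0.1448, 0.1781]
tool_rot: [[-0.775, 0.001, 0.632], [-0.632, 0.0, -0.775], [-0.001, -1.0, 0.001]]
force: [-1.8, -0.5, 8.4]
gripper_width: 0.442
```

Request:
send_rows(
  rows=[
    {"turn":[0,0,0],"linear":[0,0,0],"jaw":0.3},
    {"turn":[0,0,0],"linear":[0,0,0],"jaw":0.3},
    {"turn":[0,0,0],"linear":[0,0,0],"jaw":0.3},
    {"turn":[0,0,0],"linear":[0,0,0],"jaw":0.3},
    {"turn":[0,0,0],"linear":[0,0,0],"jaw":0.3},
  ],
)

```text
time_s: 4.62
tool_pos: [0.5467, 0.1448, 0.1781]
tool_rot: [[-0.775, 0.001, 0.632], [-0.632, 0.0, -0.775], [-0.001, -1.0, 0.001]]
force: [-1.0, 0.2, 9.7]
gripper_width: 0.439
```

Request:
send_rows(
  rows=[
    {"turn":[0,0,0],"linear":[0,-0.4,0],"jaw":0.3},
    {"turn":[0,0,0],"linear":[0,-0.8,0],"jaw":0.3},
    {"turn":[0,0,0],"linear":[0,-1,0],"jaw":0.3},
    {"turn":[0,0,0],"linear":[0,-1,0],"jaw":0.3},
    {"turn":[0,0,0],"linear":[0,-0.9,0],"jaw":0.3},
  ],
)

```text
time_s: 5.25
tool_pos: [0.5461, 0.1446, 0.3845]
tool_rot: [[-0.775, 0.001, 0.632], [-0.632, 0.0, -0.775], [-0.001, -1.0, 0.0]]
force: [0.3, -0.3, -2.4]
gripper_width: 0.442
```

Request:
send_rows(
  rows=[
    {"turn":[0,0.04,0],"linear":[0.3,0,0.33],"jaw":0.3},
    {"turn":[0,0,0],"linear":[0.59,0,0.66],"jaw":0.3},
    {"turn":[0,0,0],"linear":[0.59,0,0.66],"jaw":0.3},
    {"turn":[0,0,0],"linear":[0.59,0,0.66],"jaw":0.3},
    {"turn":[0,0,0],"linear":[0.59,0,0.66],"jaw":0.3},
  ],
)

```text
time_s: 5.88
tool_pos: [0.5256, -0.0549, 0.3826]
tool_rot: [[-0.813, 0.0, 0.582], [-0.582, -0.0, -0.813], [-0.0, -1.0, 0.0]]
force: [1.1, 0.2, -2.7]
gripper_width: 0.443
```

Request:
send_rows(
  rows=[
    {"turn":[0,0.1,0],"linear":[0.59,0,0.66],"jaw":0.3},
    {"turn":[0,0.1,0],"linear":[0.3,0,0.33],"jaw":0.3},
    {"turn":[0,0.1,0],"linear":[0.3,0,0.3],"jaw":0.3},
    {"turn":[0,0,0],"linear":[0,0,0],"jaw":0.3},
    {"turn":[0,0,0],"linear":[0,0,0],"jaw":0.3},
  ],
)

```text
time_s: 6.5
tool_pos: [0.5056, -0.1376, 0.3824]
tool_rot: [[-0.988, 0.0, 0.152], [-0.152, 0.0, -0.988], [-0.0, -1.0, -0.0]]
force: [0.0, 0.0, -1.6]
gripper_width: 0.437
```

Request:
send_rows(
  rows=[
    {"turn":[0,0,0],"linear":[-0.2,0,0.3],"jaw":0.3},
    {"turn":[0,0,0],"linear":[-0.23,0.1,0.3],"jaw":0.3},
    {"turn":[0,0,0],"linear":[0,0.5,0],"jaw":0.3},
    {"turn":[0,0,0],"linear":[0,0.5,0],"jaw":0.3},
    {"turn":[0,0,0],"linear":[0,0,0],"jaw":0.3},
  ],
)

```text
time_s: 7.12
tool_pos: [0.5314, -0.1646, 0.3253]
tool_rot: [[-0.989, -0.003, 0.15], [-0.15, 0.001, -0.989], [0.003, -1.0, -0.002]]
force: [0.2, 0.4, -0.6]
gripper_width: 0.438
```

Run:
```python
from h import *
t=ctrl.snapshot("top")[:,:,::-1];s=ctrl.snapshot("scene")[:,:,::-1]
cv2.imwrite("pics/t1raw.png",t);cv2.imwrite("pics/s1raw.png",s)
a=cv2.resize(t[125:245,315:425],None,fx=3.6,fy=3.6,interpolation=cv2.INTER_CUBIC)
b=cv2.resize(s[110:230,240:340],None,fx=3.6,fy=3.6,interpolation=cv2.INTER_CUBIC)
cv2.imwrite("pics/c1.png",np.hstack([a,b]))
print(ctrl.sense()['tool_pos'])
```

```text
[ 0.53193539 -0.16468779  0.32738302]
```

View pics/c1.png

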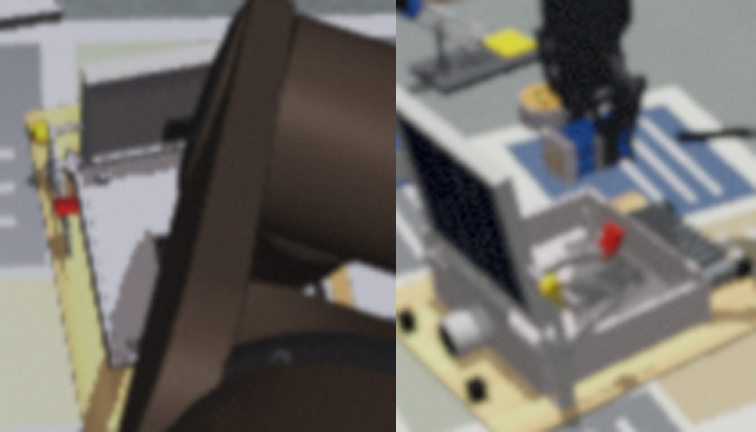

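Run:
```python
from h import *
s=cv2.imread("pics/s1raw.png");o=(272,130);f=14
c=cv2.resize(s[130:168,272:312],None,fx=f,fy=f,interpolation=cv2.INTER_CUBIC)
a=.151;R=np.array([[np.cos(a),-np.sin(a)],[np.sin(a),np.cos(a)]])
P=np.array([[35,19],[35,-19],[-35,-19],[-35,19]])/1e3@R.T+[.5319,-.1647]
for z in(.187,.149):
    q=(proj("scene",np.c_[P,np.full(4,z)])-o+.5)*f-.5
    cv2.polylines(c,[q.astype(np.int32)],True,(0,255,0),1)
cv2.imwrite("pics/pchk2.png",c)
```

```text
(no output)
```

View pics/pchk2.png

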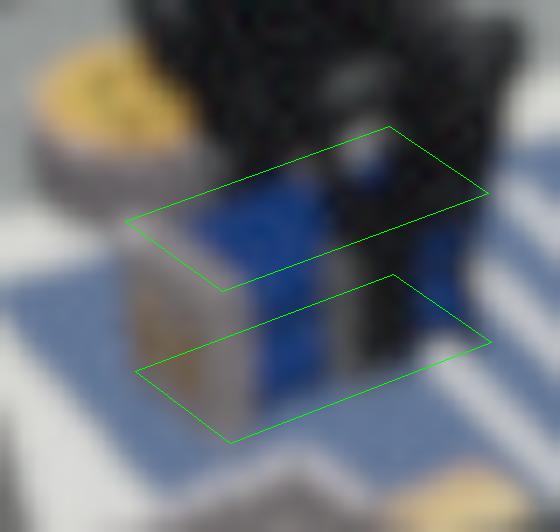

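Request:
send_rows(
  rows=[
    {"turn":[0,0,0],"linear":[0,0.5,0],"jaw":0.3},
    {"turn":[0,0,0],"linear":[0,0.6,0],"jaw":0.3},
    {"turn":[0,0,0],"linear":[0,0.6,0],"jaw":0.3},
    {"turn":[0,0,0],"linear":[0,0.5,0],"jaw":0.3},
    {"turn":[0,0,0],"linear":[0,0,0],"jaw":0.3},
  ],
)

```text
time_s: 7.85
tool_pos: [0.5314, -0.1644, 0.2168]
tool_rot: [[-0.989, -0.001, 0.15], [-0.15, 0.0, -0.989], [0.001, -1.0, -0.001]]
force: [-0.7, 0.8, -1.3]
gripper_width: 0.439
```

Run:
```python
from h import *
s=ctrl.snapshot("scene")[:,:,::-1];print(ctrl.sense()['tool_pos'],ctrl.sense()['force'])
cv2.imwrite("pics/s2.png",cv2.resize(s[130:230,250:350],None,fx=5.8,fy=5.8,interpolation=cv2.INTER_CUBIC))
```

```text
[ 0.53175396 -0.16456944  0.2177814 ] [ 1.18508152  0.68327649 -0.53344782]
```

View pics/s2.png

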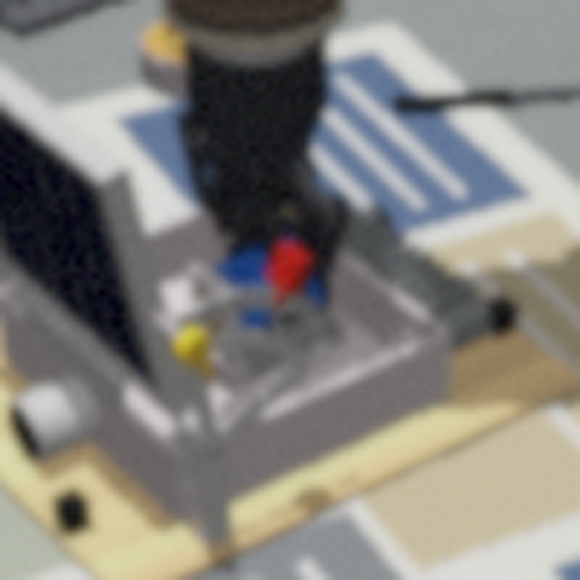

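Request:
send_rows(
  rows=[
    {"turn":[0,0,0],"linear":[0,0.08,0],"jaw":0.3},
    {"turn":[0,0,0],"linear":[0,0.08,0],"jaw":0.3},
    {"turn":[0,0,0],"linear":[0,0.06,0],"jaw":0.3},
    {"turn":[0,0,0],"linear":[0,0,0],"jaw":0.3},
    {"turn":[0,0,0],"linear":[0,0,0],"jaw":0.3},
  ],
)

```text
time_s: 8.52
tool_pos: [0.5313, -0.1643, 0.2063]
tool_rot: [[-0.989, -0.0, 0.15], [-0.15, 0.0, -0.989], [0.0, -1.0, -0.0]]
force: [0.2, -0.5, -1.1]
gripper_width: 0.436
```

Request:
send_rows(
  rows=[
    {"turn":[0,0,0],"linear":[0,0.08,0],"jaw":0.3},
    {"turn":[0,0,0],"linear":[0,0.08,0],"jaw":0.3},
    {"turn":[0,0,0],"linear":[0,0.06,0],"jaw":0.3},
    {"turn":[0,0,0],"linear":[0,0,0],"jaw":0.3},
    {"turn":[0,0,0],"linear":[0,0,0],"jaw":0.3},
  ],
)

```text
time_s: 9.15
tool_pos: [0.5312, -0.1644, 0.1952]
tool_rot: [[-0.989, -0.0, 0.15], [-0.15, 0.0, -0.989], [0.0, -1.0, -0.0]]
force: [-0.8, -0.4, -1.6]
gripper_width: 0.435
```

Request:
send_rows(
  rows=[
    {"turn":[0,0,0],"linear":[0,0.04,0],"jaw":0.3},
    {"turn":[0,0,0],"linear":[0,0.02,0],"jaw":0.3},
    {"turn":[0,0,0],"linear":[0,0,0],"jaw":0.3},
    {"turn":[0,0,0],"linear":[0,0,0],"jaw":0.3},
    {"turn":[0,0,0],"linear":[0,0,0],"jaw":0.3},
  ],
)

```text
time_s: 9.78
tool_pos: [0.5314, -0.1644, 0.1939]
tool_rot: [[-0.989, 0.001, 0.149], [-0.149, -0.0, -0.989], [-0.001, -1.0, 0.001]]
force: [-7.2, 3.6, 35.7]
gripper_width: 0.442
```

Request:
send_rows(
  rows=[
    {"turn":[0,0,0],"linear":[0,-0.03,0],"jaw":0.44},
    {"turn":[0,0,0],"linear":[0,0,0],"jaw":0.55},
    {"turn":[0,0,0],"linear":[0,0,0],"jaw":0.65},
    {"turn":[0,0,0],"linear":[0,0,0],"jaw":0.65},
    {"turn":[0,0,0],"linear":[0,0,0],"jaw":0.65},
  ],
)

```text
time_s: 10.4
tool_pos: [0.5312, -0.1644, 0.1936]
tool_rot: [[-0.989, -0.0, 0.15], [-0.15, 0.0, -0.989], [0.0, -1.0, -0.0]]
force: [-0.1, 0.7, 0.2]
gripper_width: 0.651
```

Request:
send_rows(
  rows=[
    {"turn":[0,0,0],"linear":[0,-0.1,0],"jaw":0.65},
    {"turn":[0,0,0],"linear":[0,-0.3,0],"jaw":0.65},
    {"turn":[0,0,0],"linear":[0,-0.8,0],"jaw":0.65},
    {"turn":[0,0,0],"linear":[0,-1,0],"jaw":0.65},
    {"turn":[0,0,0],"linear":[0,-1,0],"jaw":0.65},
  ],
)

```text
time_s: 11.02
tool_pos: [0.531, -0.1643, 0.3564]
tool_rot: [[-0.989, 0.001, 0.15], [-0.15, -0.0, -0.989], [-0.001, -1.0, 0.0]]
force: [1.4, -0.7, 0.7]
gripper_width: 0.652
```

Request:
send_rows(
  rows=[
    {"turn":[0,0,0],"linear":[0,-0.8,-1],"jaw":1},
    {"turn":[0,0,0],"linear":[0,-0.4,-1],"jaw":1},
    {"turn":[0,0,0],"linear":[0,0,-1],"jaw":1},
    {"turn":[0,0,0],"linear":[0,0,-1],"jaw":1},
    {"turn":[0,0,0],"linear":[0,0,-1],"jaw":1},
  ],
)

```text
time_s: 11.65
tool_pos: [0.4933, 0.0831, 0.414]
tool_rot: [[-0.989, 0.001, 0.149], [-0.149, 0.0, -0.989], [-0.001, -1.0, 0.0]]
force: [-0.0, -0.0, 1.2]
gripper_width: 1.0
```

Run:
```python
from h import *
np.set_printoptions(precision=3,suppress=True)
t=ctrl.snapshot("top")[:,:,::-1];s=ctrl.snapshot("scene")[:,:,::-1]
cv2.imwrite("pics/t3raw.png",t);cv2.imwrite("pics/s3raw.png",s)
a=cv2.resize(t[125:245,315:425],None,fx=3.6,fy=3.6,interpolation=cv2.INTER_CUBIC)
b=cv2.resize(s[110:230,240:340],None,fx=3.6,fy=3.6,interpolation=cv2.INTER_CUBIC)
cv2.imwrite("pics/c3.png",np.hstack([a,b]))
print(ctrl.sense()['tool_pos'],ctrl.sense()['joint_pos'])
```

```text
[0.493 0.085 0.414] [0.11  0.26  1.923 0.001 0.958 1.527]
```

View pics/c3.png

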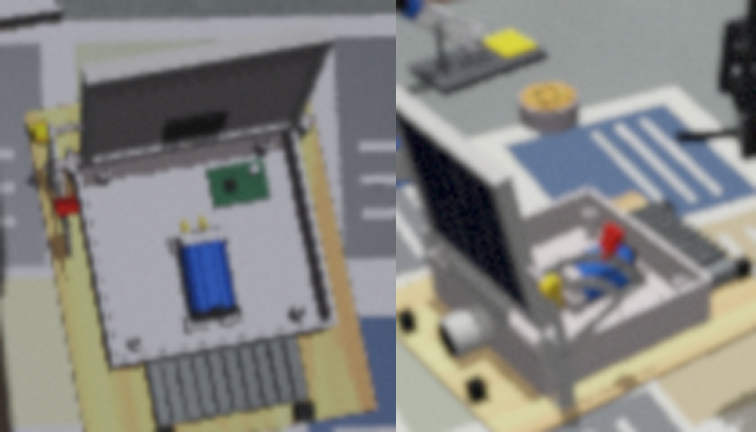

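The pack lies in the bay with its white contact cap towards the hinge, at about (205,275) in the left crop, and the panel is still open. Next I'll overlay the panel, knob and clip geometry to check the hinge frame.

```bash
cat > ov.py <<'E'
from h import *
B=np.array([.5312,-.1644]);psi=.15
def W(x,y,z): 
    c,s=np.cos(psi),np.sin(psi); return np.array([B[0]+c*x-s*y,B[1]+s*x+c*y,z])
def pol(th,r,y,n=0): # n along panel normal (+ = away from robot when upright)
    return W(.11-r*np.cos(th)+n*np.sin(th),y,.072+r*np.sin(th)+n*np.cos(th))
if __name__=="__main__":
    t=cv2.imread("pics/t3raw.png");s=cv2.imread("pics/s3raw.png")
    th=1.75
    out=[]
    for n,im,o,wh in(("top",t,(318,130),(90,65)),("scene",s,(236,130),(75,75))):
        f=7 if n=="scene" else 6
        c=cv2.resize(im[o[1]:o[1]+wh[1],o[0]:o[0]+wh[0]],None,fx=f,fy=f,interpolation=cv2.INTER_CUBIC)
        Q=lambda p:tuple(np.round((proj(n,p)[0]-o+.5)*f-.5).astype(int))
        for k in(-.0075,.0075):
            pts=[Q(pol(th,r,y,k)) for r,y in((0.01,.09),(.16,.09),(.16,-.09),(0.01,-.09))]
            cv2.polylines(c,[np.array(pts,np.int32)],True,(0,255,0),1)
        cv2.circle(c,Q(pol(th,.071,.127)),3,(255,0,255),-1)
        for a in(1.0,1.1,1.2,1.3): cv2.circle(c,Q(pol(a,.092,.115)),2,(255,255,0),-1)
        for a in(1.0,1.1,1.2,1.3): cv2.circle(c,Q(pol(a,.102,.115)),2,(0,255,0),-1)
        cv2.imwrite(f"pics/ov_{n}.png",c)
E
python3 ov.py
```

```text
(no output)
```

View pics/ov_top.png

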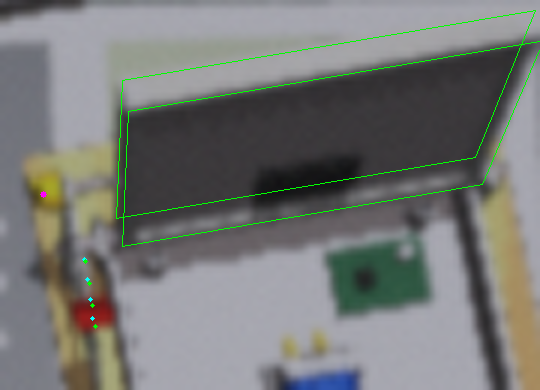

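View pics/ov_scene.png

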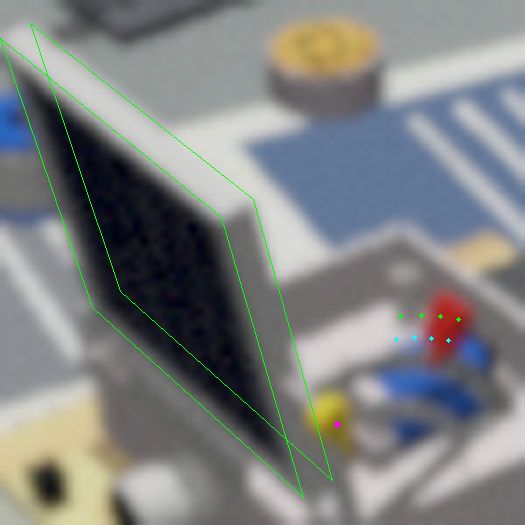

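Request:
send_rows(
  rows=[
    {"turn":[0,0,0],"linear":[-0.5,-0.3,0.7],"jaw":1},
    {"turn":[0,0,0],"linear":[-0.5,-0.3,0.7],"jaw":1},
    {"turn":[0,0,0],"linear":[-0.5,-0.2,0.7],"jaw":1},
    {"turn":[0,0,0],"linear":[-0.5,-0.2,0.7],"jaw":1},
    {"turn":[0,0,0],"linear":[-0.5,0,0.7],"jaw":1},
  ],
)

```text
time_s: 12.38
tool_pos: [0.6445, -0.0744, 0.4648]
tool_rot: [[-0.989, 0.002, 0.149], [-0.149, -0.0, -0.989], [-0.002, -1.0, 0.001]]
force: [0.6, 0.5, 0.2]
gripper_width: 0.998
```

Request:
send_rows(
  rows=[
    {"turn":[0,0,0],"linear":[-0.5,0,0.75],"jaw":1},
    {"turn":[0,0,0],"linear":[-0.5,0,0.75],"jaw":1},
    {"turn":[0,-0.1,0],"linear":[0,0,0],"jaw":1},
    {"turn":[0,-0.1,0],"linear":[0,0,0],"jaw":1},
    {"turn":[0,-0.1,0],"linear":[0,0,0],"jaw":1},
  ],
)

```text
time_s: 13.0
tool_pos: [0.7041, -0.1401, 0.4636]
tool_rot: [[-0.81, 0.0, 0.586], [-0.586, -0.0, -0.81], [-0.0, -1.0, 0.0]]
force: [0.1, 0.5, 0.0]
gripper_width: 0.998
```

Request:
send_rows(
  rows=[
    {"turn":[0,-0.1,0],"linear":[0,0,0],"jaw":1},
    {"turn":[0,-0.1,0],"linear":[0,0,0],"jaw":1},
    {"turn":[0,-0.1,0],"linear":[0,0,0],"jaw":1},
    {"turn":[0,-0.1,0],"linear":[0,0,0],"jaw":1},
    {"turn":[0,-0.1,0],"linear":[0,0,0],"jaw":1},
  ],
)

```text
time_s: 13.62
tool_pos: [0.704, -0.1399, 0.4638]
tool_rot: [[-0.158, 0.0, 0.987], [-0.987, -0.0, -0.158], [0.0, -1.0, 0.0]]
force: [0.3, 0.4, 0.1]
gripper_width: 0.997
```

Request:
send_rows(
  rows=[
    {"turn":[0,-0.1,0],"linear":[0,0,0],"jaw":1},
    {"turn":[0,-0.1,0],"linear":[0,0,0],"jaw":1},
    {"turn":[-0.057,0,0],"linear":[0,0,0],"jaw":1},
    {"turn":[-0.057,0,0],"linear":[0,0,0],"jaw":1},
    {"turn":[0,0,0],"linear":[0,0,0],"jaw":1},
  ],
)

```text
time_s: 14.25
tool_pos: [0.7045, -0.1397, 0.463]
tool_rot: [[0.15, -0.176, 0.973], [-0.989, -0.027, 0.147], [0.0, -0.984, -0.178]]
force: [0.2, 0.8, 0.1]
gripper_width: 1.002
```

```bash
cat > pl.py <<'E'
from ov import *
np.set_printoptions(precision=4,suppress=True)
s=ctrl.sense();R=np.array(s['tool_rot']);p=np.array(s['tool_pos'])
bx=np.array([np.cos(psi),np.sin(psi),0]);by=np.array([-np.sin(psi),np.cos(psi),0])
def plan(th,r,y=0):
    tgt=pol(th,r,y); Y=np.cos(th)*bx-np.sin(th)*np.array([0,0,1]);X=-by;Z=np.cross(X,Y)
    Rt=np.c_[X,Y,Z]
    print("th",th,"r",r,"shift units",R.T@(tgt-p)/.05,"turn units",cv2.Rodrigues(R.T@Rt)[0].ravel()/(np.pi/2))
g=p+.1547*R[:,1]; h=W(.11,0,.072)
d=g-h; print("pos",p,"grip r",np.hypot(d@bx,d[2]),"th",np.arctan2(d[2],-(d@bx)),"tool th",np.arctan2(-R[2,1],R[:,1]@bx),"lat",d@by)
print("j",s['joint_pos'],"F",s['force'],"t",s['time_s'],"w",s['gripper_width'])
if __name__=="__main__":
    for a in sys.argv[1:]: plan(*map(float,a.split(",")))
E
python3 pl.py 1.75,.365 1.75,.303
```

```text
pos [ 0.7045 -0.1397  0.463 ] grip r 0.24175114502272926 th 1.7267301691940327 tool th 1.7498027258619946 lat -0.001512846081972001
j [-0.2202  0.5908  1.2621 -0.0649  1.4561 -0.3574] F [0.1736 0.7551 0.093 ] t 14.25 w 1.0022224497181693
th 1.75 r 0.365 shift units [-0.0302  0.6277  0.113 ] turn units [-0.0001  0.0001  0.    ]
th 1.75 r 0.303 shift units [-0.0302  1.8677  0.1127] turn units [-0.0001  0.0001  0.    ]
```

Request:
send_rows(
  rows=[
    {"turn":[0,0,0],"linear":[-0.03,0,0.11],"jaw":1},
    {"turn":[0,0,0],"linear":[0,0.4,0],"jaw":1},
    {"turn":[0,0,0],"linear":[0,0.5,0],"jaw":1},
    {"turn":[0,0,0],"linear":[0,0.5,0],"jaw":1},
    {"turn":[0,0,0],"linear":[0,0,0],"jaw":1},
  ],
)

```text
time_s: 14.88
tool_pos: [0.6966, -0.1389, 0.3916]
tool_rot: [[0.149, -0.178, 0.973], [-0.989, -0.026, 0.147], [-0.001, -0.984, -0.18]]
force: [0.6, 0.0, 0.4]
gripper_width: 1.005
```

```bash
python3 - <<'E'
from h import *
s=ctrl.snapshot("scene")[:,:,::-1];cv2.imwrite("pics/s4.png",cv2.resize(s[90:200,220:320],None,fx=5.4,fy=5.4,interpolation=cv2.INTER_CUBIC))
E
python3 pl.py 1.75,.303
```

```text
pos [ 0.6972 -0.139   0.393 ] grip r 0.1715314857217894 th 1.749083549317744 tool th 1.7496416532472314 lat 0.00038195709661863116
j [-0.2215  0.6287  1.3648 -0.0664  1.3157 -0.3493] F [-0.0811 -0.3209  0.551 ] t 14.925 w 1.0024549852552807
th 1.75 r 0.303 shift units [0.0067 0.4646 0.0041] turn units [-0.0002  0.     -0.0002]
```

View pics/s4.png

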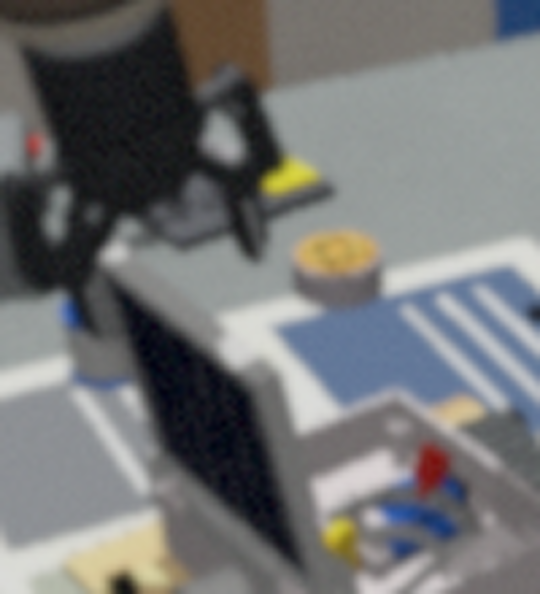

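The fingers straddle the panel edge, left tip at about (90,300) and right tip at about (255,250), so I'll go down and grip.

Request:
send_rows(
  rows=[
    {"turn":[0,0,0],"linear":[0,0.23,0],"jaw":1},
    {"turn":[0,0,0],"linear":[0,0.23,0],"jaw":1},
    {"turn":[0,0,0],"linear":[0,0,0],"jaw":0.4},
    {"turn":[0,0,0],"linear":[0,0,0],"jaw":0.3},
    {"turn":[0,0,0],"linear":[0,0,0],"jaw":0.25},
  ],
  grip_force=30,
)

```text
time_s: 15.55
tool_pos: [0.6934, -0.1396, 0.3706]
tool_rot: [[0.15, -0.176, 0.973], [-0.989, -0.027, 0.147], [0.0, -0.984, -0.178]]
force: [-0.3, 0.1, 0.1]
gripper_width: 0.381
```

Request:
send_rows(
  rows=[
    {"turn":[0,0,0],"linear":[0,0,0],"jaw":0.2},
    {"turn":[0,0,0],"linear":[0,0,0],"jaw":0.15},
    {"turn":[0,0,0],"linear":[0,0,0],"jaw":0.1},
    {"turn":[0,0,0],"linear":[0,0,0],"jaw":0.1},
    {"turn":[0,0,0],"linear":[0,0,0],"jaw":0.1},
  ],
)

```text
time_s: 16.18
tool_pos: [0.6935, -0.1395, 0.3706]
tool_rot: [[0.15, -0.175, 0.973], [-0.989, -0.027, 0.147], [0.0, -0.984, -0.177]]
force: [4.9, 1.1, 4.2]
gripper_width: 0.17
```

```bash
python3 pl.py 1.75,.303
```

```text
pos [ 0.6935 -0.1395  0.3706] grip r 0.1487617316083478 th 1.7514722863531182 tool th 1.7489602546960334 lat 0.0003168818868646077
j [-0.2232  0.6419  1.3973 -0.068   1.2691 -0.3478] F [4.9098 1.0612 4.1822] t 16.175 w 0.17026630165102308
th 1.75 r 0.303 shift units [ 0.0073  0.0092 -0.0012] turn units [-0.0007  0.0001  0.0002]
```

Request:
send_rows(
  rows=[
    {"turn":[0.014,0,0],"linear":[0,0,-0.134],"jaw":0.1},
    {"turn":[0.028,0,0],"linear":[0,0.006,-0.267],"jaw":0.1},
    {"turn":[0.028,0,0],"linear":[0,0.006,-0.267],"jaw":0.1},
    {"turn":[0.028,0,0],"linear":[0,0.006,-0.267],"jaw":0.1},
    {"turn":[0.014,0,0],"linear":[0,0.002,-0.134],"jaw":0.1},
  ],
)

```text
time_s: 16.8
tool_pos: [0.6402, -0.1478, 0.3752]
tool_rot: [[0.149, -0.002, 0.989], [-0.989, -0.001, 0.149], [0.0, -1.0, -0.002]]
force: [5.9, -1.5, -2.5]
gripper_width: 0.168
```

```bash
python3 pl.py 1.6,.303
```

```text
pos [ 0.6402 -0.1478  0.3752] grip r 0.14851766937011507 th 1.5705569481197907 tool th 1.5725912441305814 lat 8.5345996218767e-05
j [-0.2727  0.5186  1.6083 -0.0012  1.0162 -0.4219] F [ 5.9428 -1.4541 -2.4635] t 16.8 w 0.16758041762651754
th 1.6 r 0.303 shift units [0.0028 0.0066 0.1721] turn units [-0.0174 -0.0001  0.0002]
```

Request:
send_rows(
  rows=[
    {"turn":[0.014,0,0],"linear":[0,0.002,-0.134],"jaw":0.1},
    {"turn":[0.028,0,0],"linear":[0,0.006,-0.267],"jaw":0.1},
    {"turn":[0.028,0,0],"linear":[0,0.006,-0.267],"jaw":0.1},
    {"turn":[0.028,0,0],"linear":[0,0.006,-0.267],"jaw":0.1},
    {"turn":[0.028,0,0],"linear":[0,0.006,-0.267],"jaw":0.1},
  ],
)

```text
time_s: 17.42
tool_pos: [0.5814, -0.1569, 0.3691]
tool_rot: [[0.15, 0.193, 0.97], [-0.989, 0.028, 0.147], [0.001, -0.981, 0.195]]
force: [5.9, -4.7, -10.4]
gripper_width: 0.168
```

Request:
send_rows(
  rows=[
    {"turn":[0.028,0,0],"linear":[0,0.006,-0.267],"jaw":0.1},
    {"turn":[0.028,0,0],"linear":[0,0.006,-0.267],"jaw":0.1},
    {"turn":[0.028,0,0],"linear":[0,0.006,-0.267],"jaw":0.1},
    {"turn":[0.014,0,0],"linear":[0,0.002,-0.134],"jaw":0.1},
    {"turn":[0,0,0],"linear":[0,0,0],"jaw":0.1},
  ],
)

```text
time_s: 18.05
tool_pos: [0.5369, -0.1638, 0.3562]
tool_rot: [[0.149, 0.338, 0.929], [-0.989, 0.051, 0.14], [0.0, -0.94, 0.342]]
force: [9.5, -5.4, -11.3]
gripper_width: 0.169
```

```bash
python3 pl.py 1.1,.303 1.04,.303
python3 - <<'E'
from h import *
t=ctrl.snapshot("top")[:,:,::-1];s=ctrl.snapshot("scene")[:,:,::-1]
cv2.imwrite("pics/t5raw.png",t);cv2.imwrite("pics/s5raw.png",s)
a=cv2.resize(t[125:245,315:395],None,fx=4.5,fy=4.5,interpolation=cv2.INTER_CUBIC)
b=cv2.resize(s[110:230,240:335],None,fx=4.5,fy=4.5,interpolation=cv2.INTER_CUBIC)
cv2.imwrite("pics/c5.png",np.hstack([a,b]))
E
```

```text
pos [ 0.5369 -0.1638  0.3562] grip r 0.1480456451693667 th 1.216170065387114 tool th 1.2219310788482811 lat -0.0003170838682663081
j [-0.4148  0.3522  1.9963  0.3726  0.525  -0.8624] F [  9.5155  -5.4057 -11.3242] t 18.05 w 0.16893905008612797
th 1.1 r 0.303 shift units [-0.004   0.0399 -0.72  ] turn units [ 0.0776 -0.0005  0.0004]
th 1.04 r 0.303 shift units [-0.0038  0.0949 -1.0794] turn units [ 0.1158 -0.0005  0.0004]
```

View pics/c5.png

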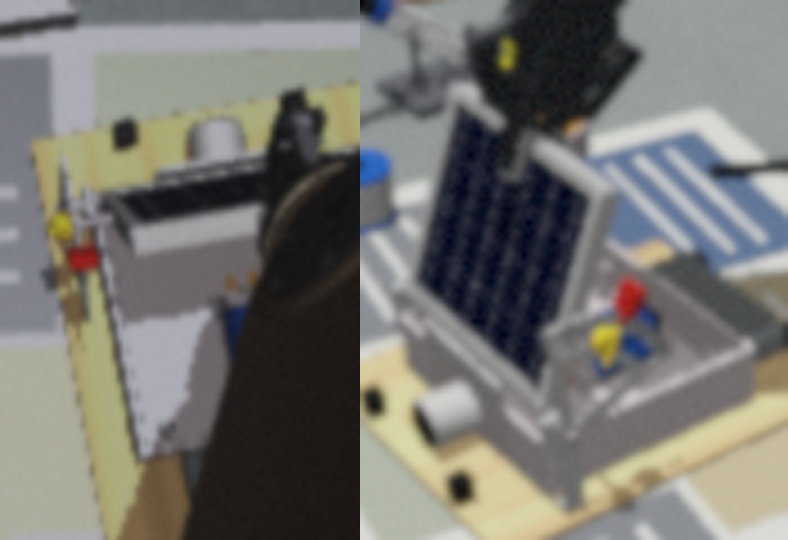

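```bash
cat > kn.py <<'E'
from ov import *
np.set_printoptions(precision=4,suppress=True)
def cen(im,lo,hi,roi):
    h=cv2.cvtColor(im,cv2.COLOR_BGR2HSV);m=cv2.inRange(h,lo,hi)
    k=np.zeros_like(m);k[roi[1]:roi[3],roi[0]:roi[2]]=1;m=m*k
    M=cv2.moments(m,True);return (M['m10']/M['m00'],M['m01']/M['m00']),M['m00']
red=((0,130,60),(8,255,255));yel=((22,130,80),(35,255,255))
h=W(.11,0,.072);bx=np.array([np.cos(psi),np.sin(psi),0]);by=np.array([-np.sin(psi),np.cos(psi),0])
def rep(n,a,b):
    p,e=tri(a[0],b[0]);d=p-h;print(n,a,b,p,"err",round(e,4),"th",np.arctan2(d[2],-(d@bx)),"r",np.hypot(d@bx,d[2]),"y",d@by)
k=sys.argv[1];t=cv2.imread(f"pics/t{k}raw.png");s=cv2.imread(f"pics/s{k}raw.png")
rep("red",cen(s,*red,(285,163,312,187)),cen(t,*red,(325,170,342,190)))
rep("yel",cen(s,*yel,(275,178,300,197)),cen(t,*yel,(320,155,335,200)))
E
python3 kn.py 3;python3 kn.py 5
```

```text
red ((299.46666666666664, 175.43333333333334), 30.0) ((332.93939393939394, 181.6969696969697), 33.0) [ 0.574  -0.0411  0.1594] err 0.0003 th 1.057633727383232 r 0.10031709624307711 y 0.11552513301883365
yel ((282.7037037037037, 189.55555555555554), 27.0) ((325.36, 161.32), 25.0) [ 0.6352 -0.0225  0.143 ] err 0.0004 th 1.7661087397390294 r 0.07235558401973341 y 0.12475646210409638
red ((299.4375, 175.625), 32.0) ((333.0857142857143, 181.82857142857142), 35.0) [ 0.5739 -0.0415  0.1584] err 0.0002 th 1.0508866577639702 r 0.09957104139732403 y 0.1151008583389749
yel ((294.1034482758621, 185.6551724137931), 29.0) ((328.04347826086956, 174.8695652173913), 23.0) [ 0.5973 -0.029   0.1393] err 0.0001 th 1.2236310142023927 r 0.07159679996859314 y 0.1240079700399563
```

Request:
send_rows(
  rows=[
    {"turn":[0.015,0,0],"linear":[0,0.003,-0.143],"jaw":0.1},
    {"turn":[0.023,0,0],"linear":[0,0.005,-0.22],"jaw":0.1},
    {"turn":[0.023,0,0],"linear":[0,0.005,-0.22],"jaw":0.1},
    {"turn":[0.023,0,0],"linear":[0,0.005,-0.22],"jaw":0.1},
    {"turn":[0.015,0,0],"linear":[0,0.003,-0.143],"jaw":0.1},
  ],
)

```text
time_s: 18.77
tool_pos: [0.4947, -0.1702, 0.3364]
tool_rot: [[0.148, 0.478, 0.865], [-0.989, 0.071, 0.13], [0.001, -0.875, 0.484]]
force: [14.8, -4.3, -16.3]
gripper_width: 0.168
```

```bash
python3 pl.py 1.04,.303
```

```text
pos [ 0.4947 -0.1702  0.3364] grip r 0.14785577143493234 th 1.060945479518703 tool th 1.0659220596348273 lat -0.00047536054958337813
j [-0.501   0.3303  2.1549  0.9066  0.3803 -1.4576] F [ 14.7554  -4.3378 -16.3154] t 18.775 w 0.16796968067247878
th 1.04 r 0.303 shift units [-0.0062 -0.0069 -0.1424] turn units [ 0.0165 -0.0003  0.0007]
```

Request:
send_rows(
  rows=[
    {"turn":[0.006,0,0],"linear":[0,0.006,-0.055],"jaw":0.1},
    {"turn":[0.006,0,0],"linear":[0,0.006,-0.055],"jaw":0.1},
    {"turn":[0.003,0,0],"linear":[0,0.006,-0.03],"jaw":0.1},
    {"turn":[0,0,0],"linear":[0,0,0],"jaw":0.1},
    {"turn":[0,0,0],"linear":[0,0,0],"jaw":0.1},
  ],
)

```text
time_s: 19.4
tool_pos: [0.4893, -0.1711, 0.3332]
tool_rot: [[0.149, 0.499, 0.854], [-0.989, 0.074, 0.129], [0.001, -0.863, 0.504]]
force: [-1.9, -7.3, 6.8]
gripper_width: 0.168
```

```bash
python3 pl.py 1.04,.303
python3 - <<'E'
from h import *
t=ctrl.snapshot("top")[:,:,::-1];s=ctrl.snapshot("scene")[:,:,::-1]
cv2.imwrite("pics/t6raw.png",t);cv2.imwrite("pics/s6raw.png",s)
a=cv2.resize(t[125:245,315:395],None,fx=4.5,fy=4.5,interpolation=cv2.INTER_CUBIC)
b=cv2.resize(s[110:230,240:335],None,fx=4.5,fy=4.5,interpolation=cv2.INTER_CUBIC)
cv2.imwrite("pics/c6.png",np.hstack([a,b]))
E
python3 kn.py 6
```

```text
pos [ 0.4893 -0.1711  0.3332] grip r 0.14768666228394164 th 1.043238122577414 tool th 1.0420839705337979 lat -0.0005341606903891774
j [-0.5143  0.3312  2.1765  1.0191  0.3726 -1.5812] F [-1.8557 -7.2615  6.814 ] t 19.4 w 0.16764232237474622
th 1.04 r 0.303 shift units [-0.0068 -0.0123 -0.016 ] turn units [0.0013 0.     0.0008]
red ((299.3939393939394, 175.5151515151515), 33.0) ((332.93333333333334, 181.93333333333334), 30.0) [ 0.5738 -0.0413  0.1589] err 0.0004 th 1.0526813156782358 r 0.09997575341024864 y 0.11538264865663254
yel ((297.258064516129, 185.83870967741936), 31.0) ((328.2, 178.45), 20.0) [ 0.5878 -0.0291  0.1354] err 0.0005 th 1.080452641073935 r 0.07186103642092878 y 0.12529073090370255
```

View pics/c6.png

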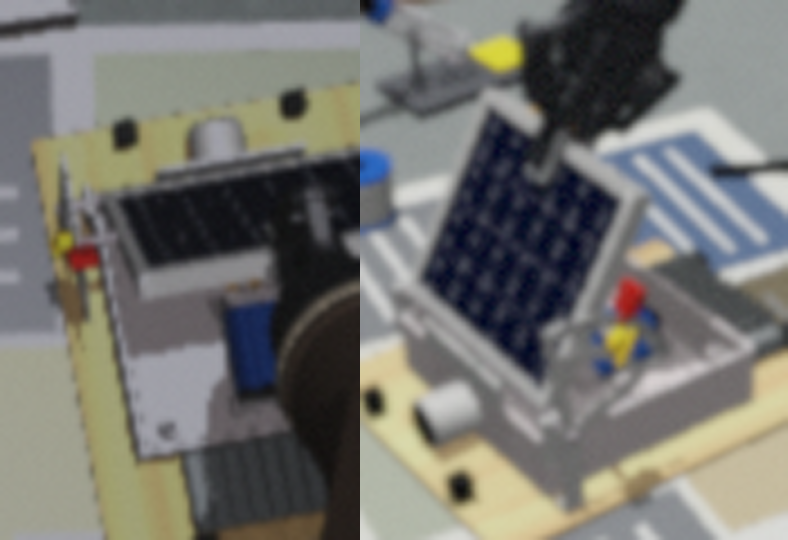

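Request:
send_rows(
  rows=[
    {"turn":[0,0,0],"linear":[0,0,0],"jaw":0.1},
    {"turn":[0,0,0],"linear":[0,0,0],"jaw":0.1},
    {"turn":[0,0,0],"linear":[0,0,0],"jaw":0.1},
    {"turn":[0,0,0],"linear":[0,0,0],"jaw":0.1},
    {"turn":[0,0,0],"linear":[0,0,0],"jaw":0.1},
  ],
)

```text
time_s: 20.12
tool_pos: [0.4893, -0.171, 0.3332]
tool_rot: [[0.149, 0.499, 0.854], [-0.989, 0.074, 0.129], [0.001, -0.863, 0.504]]
force: [-1.7, -7.3, 6.6]
gripper_width: 0.169
```

```bash
python3 pl.py
python3 - <<'E'
from ov import *
# clip vs knob bearing in scene image
s=cv2.imread("pics/s6raw.png");o=(272,155);f=12
c=cv2.resize(s[155:205,272:322],None,fx=f,fy=f,interpolation=cv2.INTER_CUBIC)
Q=lambda p:tuple(int(v) for v in np.round((proj("scene",p)[0]-o+.5)*f-.5))
for a,col in((1.0,(0,255,0)),(1.05,(255,255,0)),(1.15,(255,0,255))):
    for zz in(-.005,.005):
        e=lambda r,y:W(.11-r*np.cos(a)+zz*np.sin(a),y,.072+r*np.sin(a)+zz*np.cos(a))
        cv2.line(c,Q(e(.082,.124)),Q(e(.102,.124)),col,1)
    cv2.circle(c,Q(pol(a,.071,.127)),3,col,-1)
cv2.imwrite("pics/clip.png",c)
E
```

```text
pos [ 0.4893 -0.171   0.3332] grip r 0.1476783048662204 th 1.0430466817496233 tool th 1.0421349175547774 lat -0.0004893576858150587
j [-0.5143  0.3312  2.1765  1.019   0.3726 -1.5812] F [-1.6558 -7.2526  6.5921] t 20.125 w 0.1694402447781533
```

View pics/clip.png

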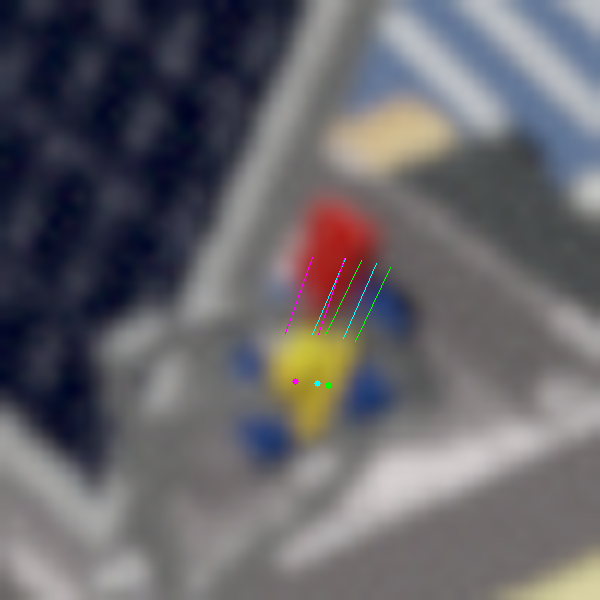

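```bash
python3 -c "
from bench import ctrl
print(ctrl.finish_job())"
```

```text
the job is handed in; nothing more can be done
None
```

The battery pack is in the bay and released, and the arm is still holding the solar panel level with the red clip. I handed the job in at about 20 s of the 64 s; no verdict came back.

- **Pack:** I lowered it until the bay floor took the load, at the height I expected, and let go. The picture taken afterwards shows it lying in the pocket with the white contact cap towards the hinge, while the panel was still open. In the later pictures it still looked in place.
- **Panel:** I gripped it at the middle of its free edge (opening about 14 mm, as expected) and swung it down in steps of 2.5 degrees or less. The arm is still, and the force on it was about 10 N at the last check.
- **Angle:** the arm's pose puts the panel at 1.043 rad. The camera puts the clip at 1.053 rad, well inside the 0.087 rad limit.

Two checks did not agree fully:

- **Clip:** its measured centre came out 100 mm from the hinge instead of the stated 92 mm. I take the clip to be between 1.01 and 1.06 rad.
- **Knob:** at the final pose it read 1.080 rad, partly hidden behind the clip in the top view. In the two earlier poses it agreed with the expected angle to within 0.02 rad.

On the way down the pull on the panel rose to about 22 N. I eased it off before the last pose. Setting the pack down reached 35.7 N through the pack.

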